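Sort joinery hardware into the bench trays

ROBOT

A 6-joint arm with a two-finger parallel gripper is mounted at the origin on the work surface. World frame = base frame: x ahead of the robot, y to its left, z up, the work surface at z = 0. Lengths are in mm, angles in rad, forces in N, time in s.
With the tool pointing down it reaches from about 350 to 975 mm from the base axis. Payload 7.1 kg.
Tool frame: the origin (TCP) lies at the very end of the fingers, on their centre line; the grasp point (between the pads) lies ctrl.hold_point_z behind it (ctrl.hold_point_z is the distance from the TCP to the grasp point, in mm); z points along the fingers, y is the line along which they close (so a half turn about z gives the same grasp; the last joint's range is limited). The gripper opens to 88 mm and grips with 3 to 60 N. Pads are 20 mm wide; open, the fingers measure 115 mm over their backs; the gripper's body (75 mm by 178 mm) begins 61 mm behind the grasp point.
Start: joints at [-1.357, 0.423, 1.63, -0, 1.089, -0.019], TCP at [144.209, -608.119, 222.675] pointing down, gripper open.
Joint ranges: [-3, 3], [-0.9, 2.11], [0.09, 2.58], [-1.31, 4.45], [0.11, 2.69], [-2.54, 2.54]. Speed limits (rad/s): [2.39, 2.39, 3.01, 3.14, 3.14, 3.14].

INTERFACE

Orientations are given as a rotation vector (axis times angle).
In Python, from workcell import ctrl gives the robot as it stands. The module is installed in compiled form; this text tells all that it offers.
- The arm moves only by the shell command python3 -m creep 'ROWS'. ROWS is JSON, a list of rows, each an object with "translation": the shift along the tool's x, y, z in mm, a list of three; "angular": the turn, a rotation vector about the tool's x, y, z in rad, a list of three; "jaw": the opening, from 0 (shut) to 1 (fully open). A call has exactly 8 rows; each row is the pose to reach, as a shift and turn from the pose commanded when the call began, along the tool's axes at that moment; what a row does not reach only later rows make up. A row lasts 1/8 s, in which the tool goes at most 62.5 mm and 10.7 degrees, less where a joint would pass 70% of its speed; a pose out of reach is approached as far as the arm can. A call with a gripper value outside its range is refused whole. The fingers move at their own pace and stop on an object; the grip force is fixed at half the most. Time passes only in rows, so rows that repeat a pose let the fingers close, or fill a call up. It gives the time, the measured TCP pose, the force, the opening and the grip force at its end, in the units of the state.
- ctrl.get_obs(): the state, without advancing time (a new reading comes with each control period).
- ctrl.get_image(name): name is "scene" or "top"; returns the picture (384x512x3 uint8, red, green, blue); there is no depth.
- ctrl.camera_info(name): a dict with "camera_matrix" (3x3 intrinsics, pixels), "world_from_camera" (4x4, takes a point from camera to world coordinates). Camera axes: x right, y up, looking along -z (the intrinsics and any distortion apply to the point x, -y, -z); pixel columns grow to the right and rows downward; lengths in mm; the calibration is good to about 2 mm. A picture is of the moment at which its call begins. camera_info takes no time and is no camera call.
- ctrl.close_job(): hands the job in; it is judged then, once.
Trained networks look in the newest picture that a camera, given by its name, has taken for a name from the list of things; names that differ only in an ending like _2 or _b are one class to them, and where a whole thing is asked for, a point or a joint stands for the part that bears it (a point fixed in the world has none). Each returns a list of dicts, best first, with "score" (0 to 1); they miss things now and then, are a little off and sometimes report something else, mostly with a low value. They report only what shows in the picture. A call takes as long as a camera call.
- ctrl.look_for(camera, label): "rect" ([left, top, right, bottom] in pixels, round what is visible of it).
The state is a dict: "t": time; "qpos": joint angles; "qvel": joint speeds; "joint_torque": joint torques, N m; "ee_pos": TCP position; "orientation": TCP orientation; "ft_force": force on the tool from outside, world axes, zero at the start; "moment": the same for the moment, N m; "width": finger opening in mm; "grasp_force": force on a finger pad.
Only numpy, scipy, OpenCV 4.12 (cv2) and the standard library are available. Lean on these libraries where they do the work, as an engineer would, in place of code of your own. Each camera call takes 0.05 s, during which the arm holds its last target. There are 200 camera calls.

TASK

Clear the mixed handful of parts off the workbench into the three wooden trays: both turned drawer pulls go in the round dish, both flat loose tenons in the long narrow tray, and the steel cabinet lock in the square tray. Leave each part sitting on the floor of its tray, none on top of another or propped on a wall: the pulls standing upright on their feet, the tenons lying flat, the lock flat with its barrel up. Do not disturb the mallet or the glue bottle.

Things in the scene. Friction and masses are not known exactly. Their poses are not given: they have to be found in the camera images.
- pull_1: Turned beech drawer pull, mushroom-shaped, standing on its foot on the bench: 40 mm tall, foot 30 mm across, neck 22 mm, head 40 mm across with an upright rim from 23 to 35 mm above the foot (grip it there), about 35 g. Origin at the centre of the foot's underside, z up along its axis; round, so yaw does not matter. The two pulls are alike.
- pull_2: Turned beech drawer pull, mushroom-shaped, standing on its foot on the bench: 40 mm tall, foot 30 mm across, neck 22 mm, head 40 mm across with an upright rim from 23 to 35 mm above the foot (grip it there), about 35 g. Origin at the centre of the foot's underside, z up along its axis; round, so yaw does not matter. The two pulls are alike.
- tenon_1: Flat beech loose tenon (a plain bar with rounded edges for joining timber), lying flat: 70 mm along its x, 24 mm along its y (grip across this), 16 mm thick along z, about 25 g. Origin at its centre, 8 mm above what it lies on. The two tenons are alike.
- tenon_2: Flat beech loose tenon (a plain bar with rounded edges for joining timber), lying flat: 70 mm along its x, 24 mm along its y (grip across this), 16 mm thick along z, about 25 g. Origin at its centre, 8 mm above what it lies on. The two tenons are alike.
- lock: Steel cabinet lock lying on its flat case, barrel up: case 60 mm (x) by 40 mm (y) by 10 mm high, with a round barrel 20 mm across standing on its centre from 10 to 30 mm height (grip the barrel), about 120 g. Origin at the centre of the case's underside, z up.
- dish: Round brown wooden dish for the drawer pulls: 150 mm across at the rim, 20 mm high, flat floor 5 mm above the bench and about 128 mm across, wall 5 mm. Fixed to the bench. Origin at the centre of its underside, z up, bench top at z = 0.
- long_tray: Long narrow brown wooden tray for the tenons: outside 92 mm along its x, 190 mm along its y, 20 mm high; walls and floor 5 mm thick (inside 82 by 180 mm, floor 5 mm above the bench). Fixed to the bench. Origin at the centre of its underside, z up, bench top at z = 0.
- square_tray: Square brown wooden tray for the lock: outside 120 by 120 mm, 20 mm high; walls and floor 5 mm thick (inside 110 by 110 mm, floor 5 mm above the bench). Fixed to the bench. Origin at the centre of its underside, z up, bench top at z = 0.
- mallet: Bystander: wooden mallet lying beyond the trays, head 60 mm (x) by 110 mm (y) by 60 mm high, handle 22 mm thick reaching 190 mm from the head along its +y. Origin at the centre of the head's underside. Leave alone.
- glue_bottle: Bystander: upright white glue bottle, 56 mm across, 150 mm tall, to the right of the trays. Origin at the centre of its underside. Leave alone.

How it is judged (in metres and radians):
At the end, for the whole second after the job is handed in: All at rest on the tray floors: pulls within 55 mm of the dish's centre, upright within 0.15 rad, under 5 mm off the floor; tenons inside the long tray, flat within 0.15 rad, under 5 mm off the floor; lock inside the square tray, barrel up within 0.15 rad, under 5 mm off the floor (horizontal distance between each of pull_1, pull_2 and dish below 0.055 m and z of each of pull_1, pull_2 in the frame of dish below 0.01 m and angle between each of pull_1, pull_2, lock's own z axis and vertical below 0.15 rad and linear speed of each of pull_1, pull_2, tenon_1, tenon_2, lock below 0.01 m/s and angular speed of each of pull_1, pull_2, tenon_1, tenon_2, lock below 0.1 rad/s and x of tenon_1 in the frame of long_tray between -0.041 and 0.041 m and y of tenon_1 in the frame of long_tray between -0.09 and 0.09 m and z of each of tenon_1, tenon_2 in the frame of long_tray below 0.018 m and angle between the z axis of each of tenon_1, tenon_2 and the z axis of long_tray, either way round below 0.15 rad and x of tenon_2 in the frame of long_tray between -0.041 and 0.041 m and y of tenon_2 in the frame of long_tray between -0.09 and 0.09 m and x of lock in the frame of square_tray between -0.055 and 0.055 m and y of lock in the frame of square_tray between -0.055 and 0.055 m and z of lock in the frame of square_tray below 0.01 m); the robot touches nothing.
It fails at once if the mallet is disturbed (moved over 15 mm) (distance of mallet from where it was at the start of the episode above 0.015 m).
It fails at once if the glue bottle is disturbed (moved over 15 mm or tipped) (distance of glue_bottle from where it was at the start of the episode above 0.015 m or angle between glue_bottle's own z axis and vertical above 0.3 rad).
It also fails if it takes over 128 s, if anything falls off the work surface, if the arm or the gripper's body presses on something with over 40 N, if the wrist force passes 120 N, or if a joint passes its speed limit or range.

## Working session

There is one attempt and no reset: what is moved stays moved. The work goes in short steps, Python scripts to look and compute and a shell command to move; the robot and the scene stay as the last step left them, time stands still between calls to the robot, and variables do not carry over. Pictures are saved under pics/ and viewed, at most 14 in all, crops included, and the job is handed in when it is done.

```bash
mkdir -p pics
python3 - <<'E'
from workcell import ctrl
import cv2,numpy as np
o=ctrl.get_obs();print(o, ctrl.hold_point_z)
for n in("top","scene"):
    cv2.imwrite(f"pics/{n}0.png",ctrl.get_image(n)[:,:,::-1]);i=ctrl.camera_info(n);print(n,np.round(i["camera_matrix"],1).tolist(),np.round(i["world_from_camera"],3).tolist(), [k for k in i])
for l in("pull_1","tenon_1","lock","dish","long_tray","square_tray","mallet","glue_bottle"):
    print(l,[(round(d["score"],2),np.round(d["rect"]).astype(int).tolist()) for d in ctrl.look_for("top",l)])
E
```

```text
{'t': 0.0, 'qpos': array([-1.35699790e+00,  4.23805559e-01,  1.63071311e+00, -2.86735517e-05,
        1.08861087e+00, -1.89910528e-02]), 'qvel': array([-3.69046076e-05, -2.28890956e-03, -4.07281326e-04,  1.19280989e-03,
        8.62003433e-04, -1.79877546e-04]), 'joint_torque': array([-4.92859945e-04, -5.44625044e+01, -2.73667860e+01,  6.44800183e-02,
        2.28960993e-02, -1.07746855e-04]), 'ee_pos': array([ 144.08393533, -607.57534487,  221.91465475]), 'orientation': array([-3.11881669e+00, -3.64683174e-01,  2.74341036e-04]), 'ft_force': array([ 0.07167165,  0.29088953, -0.51745621]), 'moment': array([-0.02159949,  0.01563771, -0.02167216]), 'grasp_force': 0.0, 'width': 88.2225847668813} 18.700000000000003
top [[435.5, 0.0, 260.8], [0.0, 435.5, 197.3], [0.0, 0.0, 1.0]] [[0.021, 0.993, -0.114, 443.854], [-1.0, 0.023, 0.013, -69.335], [0.016, 0.114, 0.993, 1112.97], [0.0, 0.0, 0.0, 1.0]] ['camera_matrix', 'world_from_camera']
scene [[370.1, 0.0, 251.7], [0.0, 370.1, 183.6], [0.0, 0.0, 1.0]] [[-0.456, -0.553, 0.698, 1362.213], [0.89, -0.271, 0.366, 336.43], [-0.013, 0.788, 0.616, 733.413], [0.0, 0.0, 0.0, 1.0]] ['camera_matrix', 'world_from_camera']
pull_1 [(0.8, [151, 240, 171, 256]), (0.68, [325, 273, 341, 290])]
tenon_1 [(0.56, [224, 230, 246, 252]), (0.51, [93, 266, 128, 282])]
lock [(0.71, [274, 241, 299, 272])]
dish [(0.95, [283, 153, 342, 209]), (0.51, [151, 239, 170, 256]), (0.34, [228, 230, 240, 253])]
long_tray [(0.56, [188, 163, 267, 219])]
square_tray [(0.68, [115, 162, 167, 217])]
mallet [(0.91, [159, 89, 275, 124]), (0.71, [151, 241, 169, 257])]
glue_bottle [(0.62, [390, 183, 430, 208]), (0.26, [154, 239, 173, 255])]
```

Run:
```python
import cv2
a=cv2.imread("pics/top0.png");cv2.imwrite("pics/topc.png",cv2.resize(a[140:300,80:360],(800,457),interpolation=cv2.INTER_CUBIC))
```

```text
(no output)
```

View pics/top0.png

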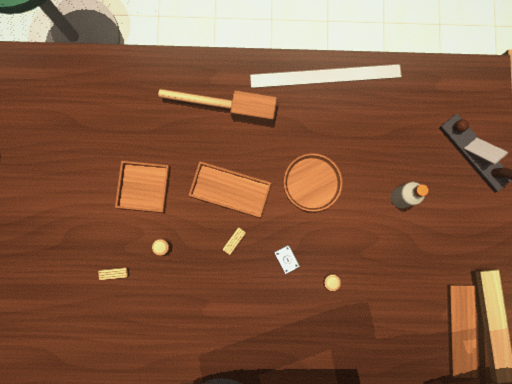

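View pics/topc.png

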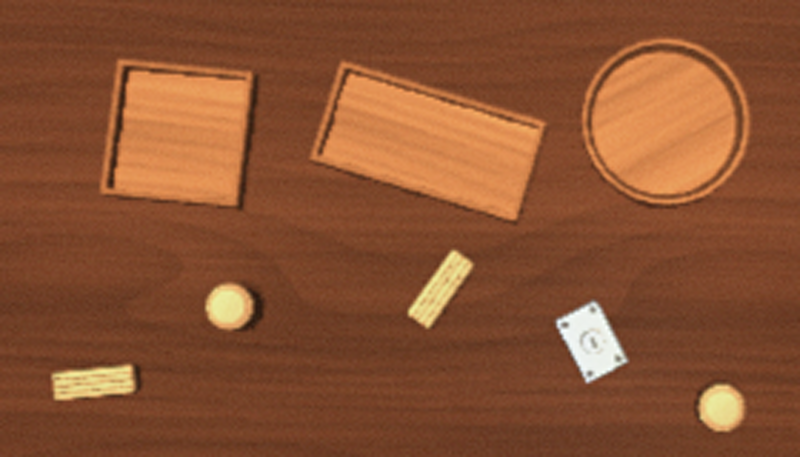

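View pics/scene0.png

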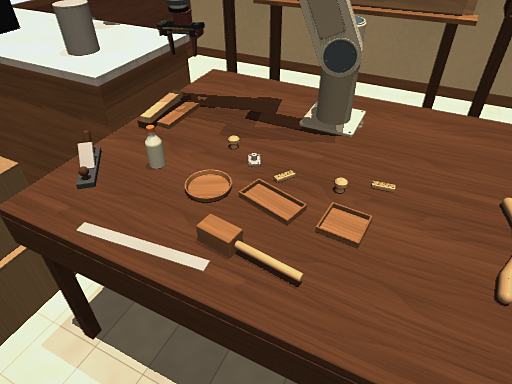

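The top view shows all the parts. The pulls are near (160,247) and (333,283), the tenons near (234,241) and (113,273), and the lock near (288,260). The dish is at (313,183), the long tray at (230,190) and the square tray at (141,187). The scene view shows nothing tall near the parts; the bottle stands well right of the dish.

```bash
cat > h.py <<'E'
from workcell import ctrl
import cv2,numpy as np,json,sys
from scipy.spatial.transform import Rotation as R
I=ctrl.camera_info("top");K=np.array(I["camera_matrix"]);T=np.array(I["world_from_camera"])
def w(p,z):
    "pixel -> world xy on plane z"
    p=np.atleast_2d(np.asarray(p,float));d=np.c_[p,np.ones(len(p))]@np.linalg.inv(K).T*[1,-1,-1]@T[:3,:3].T
    return (T[:3,3]+d*((z-T[2,3])/d[:,2])[:,None])[:,:2]
def seg(img,roi,f,up=6):
    l,t,r,b=roi;c=cv2.resize(img[t:b,l:r],None,fx=up,fy=up,interpolation=cv2.INTER_CUBIC)
    m=f(c.astype(float)).astype(np.uint8)
    cs,_=cv2.findContours(m,cv2.RETR_EXTERNAL,cv2.CHAIN_APPROX_NONE);c=max(cs,key=cv2.contourArea)[:,0]
    return (c+.5)/up-.5+[l,t]
light=lambda c:(c[...,1]>125)
wood=lambda c:(c[...,0]>118)
def rect(px,z):
    q=w(px,z).astype(np.float32);(c,s,a)=cv2.minAreaRect(q);b=cv2.boxPoints((c,s,a))
    e=b[1]-b[0];g=b[2]-b[1];L=e if np.hypot(*e)>np.hypot(*g) else g
    return np.round(c,1),np.round(s,1),round(float(np.arctan2(L[1],L[0])),3)
def go(cmd,x,y,z,yaw):
    "shift and turn in tool axes from commanded pose (x,y,z,yaw of tool x) to target; z is TCP"
    f=lambda a:np.array([[np.cos(a),np.sin(a),0],[np.sin(a),-np.cos(a),0],[0,0,-1]])
    d=f(cmd[3]).T@(np.array([x,y,z])-cmd[:3]);t=(cmd[3]-yaw+np.pi)%(2*np.pi)-np.pi
    print("shift",np.round(d,1),"turn z",round(t,3))
E
python3 - <<'E'
from h import *
a=cv2.imread("pics/top0.png")[:,:,::-1]
for n,r,z in(("pull_a",(143,230,180,265),29),("pull_b",(318,268,348,300),29),("tenon_a",(215,222,252,260),14),("tenon_b",(90,258,136,288),14),("lock",(268,238,306,280),10)):
    p=seg(a,r,light);(c,rad)=cv2.minEnclosingCircle(w(p,z).astype(np.float32));print(n,rect(p,z),"circ",np.round(c,1),round(rad,1))
for n,r,z in(("dish",(275,145,350,218),20),("long",(180,155,278,224),20),("sq",(108,152,177,220),20)):
    p=seg(a,r,wood);print(n,rect(p,z))
print(w([[288,259.5]],30))
print("yaw now",R.from_rotvec(ctrl.get_obs()["orientation"]).as_matrix()[:,0])
E
```

```text
pull_a (array([440.3, 162.7]), array([39.2, 38.5]), 0.82) circ [440.4 162.5] 20.2
pull_b (array([ 362.6, -263.5]), array([39.1, 38.3]), 0.02) circ [ 362.7 -263.4] 20.3
tenon_a (array([459.7, -18.6]), array([24.4, 70.2]), -0.595) circ [459.6 -18.6] 36.0
tenon_b (array([372.1, 279.8]), array([24.9, 70.1]), -1.45) circ [372.2 279.9] 36.0
lock (array([ 416.2, -152.2]), array([62.2, 42.8]), 0.492) circ [ 416.1 -152.3] 36.0
dish (array([ 615.6, -214.5]), array([187.4, 193.3]), -1.548)
long (array([589.7,  -2. ]), array([175.8, 249.1]), -1.546)
sq (array([589.1, 216.5]), array([164. , 177.7]), -1.548)
[[ 415.88248488 -154.42613696]]
yaw now [9.73028943e-01 2.30683062e-01 4.12124004e-05]
```

Run:
```python
from h import *
f=lambda q:(np.array(q,float)+.5)/(800/280)-.5+[80,140]
print("sq",rect(f([(119,60),(255,72),(241,208),(100,194)]),20))
print("long",rect(f([(343,62),(546,123),(518,220),(310,158)]),20))
print("dish",w(f([(665.5,122)]),20), w(f([(582,122)]),20), w(f([(749,122)]),20))
C=np.array([144.2,-608.1,222.7,.2327])
go(C,362.7,-263.4,120,.95)
```

```text
sq (array([591.2, 214.8]), array([124.1, 121.5]), 1.494)
long (array([589.7,  -5.3]), array([191.5,  90.5]), 1.303)
dish [[ 611.01063242 -215.01580999]] [[ 609.24290166 -140.69979152]] [[ 612.7822192  -289.49393734]]
shift [ 292.1 -285.   102.7] turn z -0.717
```

```bash
python3 -m creep '[{"translation":[73,-71,20],"angular":[0,0,-0.18],"jaw":0.75},{"translation":[110,-107,40],"angular":[0,0,-0.36],"jaw":0.75},{"translation":[146,-143,60],"angular":[0,0,-0.54],"jaw":0.75},{"translation":[190,-185,80],"angular":[0,0,-0.717],"jaw":0.75},{"translation":[240,-235,100],"angular":[0,0,-0.717],"jaw":0.75},{"translation":[292,-285,102.7],"angular":[0,0,-0.717],"jaw":0.75},{"translation":[292,-285,102.7],"angular":[0,0,-0.717],"jaw":0.75},{"translation":[292,-285,102.7],"angular":[0,0,-0.717],"jaw":0.75}]'
```

```text
t: 1.5
ee_pos: [363.6, -261.1, 119.7]
orientation: [-2.79, -1.443, 0.0]
ft_force: [-0.2, -0.9, -0.4]
width: 66.1
grasp_force: 0.0
```

```bash
python3 -m creep '[{"translation":[0,0,40],"angular":[0,0,0],"jaw":0.75},{"translation":[0,0,80],"angular":[0,0,0],"jaw":0.75},{"translation":[0,0,109],"angular":[0,0,0],"jaw":0.75},{"translation":[0,0,109],"angular":[0,0,0],"jaw":0.75},{"translation":[0,0,109],"angular":[0,0,0],"jaw":0.75},{"translation":[0,0,109],"angular":[0,0,0],"jaw":0.75},{"translation":[0,0,109],"angular":[0,0,0],"jaw":0.75},{"translation":[0,0,109],"angular":[0,0,0],"jaw":0.75}]'
python3 - <<'E'
from h import *
go([362.7,-263.4,11,.95],620,-189,100,1.23)
E
```

```text
t: 2.5
ee_pos: [362.9, -263.7, 11.5]
orientation: [2.793, 1.436, 0.001]
ft_force: [0.1, 0.3, -0.0]
width: 65.8
grasp_force: 0.0
shift [210.2 166.  -89. ] turn z -0.28
```

```bash
python3 -m creep '[{"translation":[0,0,0],"angular":[0,0,0],"jaw":0.2},{"translation":[0,0,0],"angular":[0,0,0],"jaw":0.2},{"translation":[0,0,0],"angular":[0,0,0],"jaw":0.2},{"translation":[0,0,0],"angular":[0,0,0],"jaw":0.2},{"translation":[0,0,0],"angular":[0,0,0],"jaw":0.2},{"translation":[0,0,0],"angular":[0,0,0],"jaw":0.2},{"translation":[0,0,-15],"angular":[0,0,0],"jaw":0.2},{"translation":[0,0,-30],"angular":[0,0,0],"jaw":0.2}]'
python3 - <<'E'
from h import *
go([362.7,-263.4,41,.95],620,-189,70,1.23)
E
```

```text
t: 3.5
ee_pos: [362.6, -263.5, 42.0]
orientation: [2.794, 1.436, 0.0]
ft_force: [-0.1, 0.6, 0.0]
width: 38.8
grasp_force: 30.0
shift [210.2 166.  -29. ] turn z -0.28
```

```bash
python3 -m creep '[{"translation":[20,16,-29],"angular":[0,0,-0.03],"jaw":0.2},{"translation":[60,47,-29],"angular":[0,0,-0.08],"jaw":0.2},{"translation":[105,83,-29],"angular":[0,0,-0.15],"jaw":0.2},{"translation":[150,118,-29],"angular":[0,0,-0.2],"jaw":0.2},{"translation":[190,150,-29],"angular":[0,0,-0.25],"jaw":0.2},{"translation":[210.2,166,-29],"angular":[0,0,-0.28],"jaw":0.2},{"translation":[210.2,166,-29],"angular":[0,0,-0.28],"jaw":0.2},{"translation":[210.2,166,-29],"angular":[0,0,-0.28],"jaw":0.2}]'
python3 -m creep '[{"translation":[0,0,20],"angular":[0,0,0],"jaw":0.2},{"translation":[0,0,40],"angular":[0,0,0],"jaw":0.2},{"translation":[0,0,50],"angular":[0,0,0],"jaw":0.2},{"translation":[0,0,53],"angular":[0,0,0],"jaw":0.2},{"translation":[0,0,53],"angular":[0,0,0],"jaw":0.2},{"translation":[0,0,53],"angular":[0,0,0],"jaw":0.2},{"translation":[0,0,53],"angular":[0,0,0],"jaw":0.2},{"translation":[0,0,53],"angular":[0,0,0],"jaw":0.2}]'
```

```text
t: 4.5
ee_pos: [618.8, -189.1, 70.4]
orientation: [-2.566, -1.811, 0.001]
ft_force: [0.3, -0.6, -0.7]
width: 38.8
grasp_force: 30.0
t: 5.5
ee_pos: [620.0, -189.1, 17.1]
orientation: [2.566, 1.812, 0.0]
ft_force: [-0.1, -0.3, -0.8]
width: 38.8
grasp_force: 30.0
```

```bash
python3 -m creep '[{"translation":[0,0,0],"angular":[0,0,0],"jaw":0.7},{"translation":[0,0,0],"angular":[0,0,0],"jaw":0.7},{"translation":[0,0,0],"angular":[0,0,0],"jaw":0.7},{"translation":[0,0,0],"angular":[0,0,0],"jaw":0.7},{"translation":[0,0,-20],"angular":[0,0,0],"jaw":0.7},{"translation":[0,0,-50],"angular":[0,0,0],"jaw":0.7},{"translation":[0,0,-83],"angular":[0,0,0],"jaw":0.7},{"translation":[0,0,-83],"angular":[0,0,0],"jaw":0.7}]'
python3 - <<'E'
from h import *
go([620,-189,100,1.23],440.4,162.6,100,1.92)
E
```

```text
t: 6.5
ee_pos: [622.2, -189.8, 104.2]
orientation: [2.562, 1.809, 0.006]
ft_force: [0.5, -0.1, -0.4]
width: 61.6
grasp_force: 0.0
shift [ 271.3 -286.8    0. ] turn z -0.69
```

```bash
python3 -m creep '[{"translation":[20,-21,0],"angular":[0,0,-0.08],"jaw":0.75},{"translation":[62,-65,0],"angular":[0,0,-0.2],"jaw":0.75},{"translation":[104,-109,0],"angular":[0,0,-0.33],"jaw":0.75},{"translation":[146,-154,0],"angular":[0,0,-0.45],"jaw":0.75},{"translation":[188,-199,0],"angular":[0,0,-0.57],"jaw":0.75},{"translation":[230,-243,0],"angular":[0,0,-0.65],"jaw":0.75},{"translation":[271.3,-286.8,0],"angular":[0,0,-0.69],"jaw":0.75},{"translation":[271.3,-286.8,0],"angular":[0,0,-0.69],"jaw":0.75}]'
python3 -m creep '[{"translation":[0,0,0],"angular":[0,0,0],"jaw":0.75},{"translation":[0,0,15],"angular":[0,0,0],"jaw":0.75},{"translation":[0,0,50],"angular":[0,0,0],"jaw":0.75},{"translation":[0,0,80],"angular":[0,0,0],"jaw":0.75},{"translation":[0,0,89],"angular":[0,0,0],"jaw":0.75},{"translation":[0,0,89],"angular":[0,0,0],"jaw":0.75},{"translation":[0,0,89],"angular":[0,0,0],"jaw":0.75},{"translation":[0,0,89],"angular":[0,0,0],"jaw":0.75}]'
python3 -c "
from h import *
go([440.4,162.6,41,1.92],602,-241,80,1.23)"
```

```text
t: 7.5
ee_pos: [438.0, 165.2, 99.9]
orientation: [-1.794, -2.578, 0.001]
ft_force: [0.4, -0.7, -0.6]
width: 65.6
grasp_force: 0.0
t: 8.5
ee_pos: [441.0, 162.7, 11.8]
orientation: [1.802, 2.572, 0.002]
ft_force: [-0.2, -0.6, 0.2]
width: 65.8
grasp_force: 0.0
shift [-434.5   13.8  -39. ] turn z 0.69
```

```bash
python3 -m creep '[{"translation":[0,0,0],"angular":[0,0,0],"jaw":0.2},{"translation":[0,0,0],"angular":[0,0,0],"jaw":0.2},{"translation":[0,0,0],"angular":[0,0,0],"jaw":0.2},{"translation":[0,0,0],"angular":[0,0,0],"jaw":0.2},{"translation":[0,0,0],"angular":[0,0,0],"jaw":0.2},{"translation":[0,0,0],"angular":[0,0,0],"jaw":0.2},{"translation":[0,0,-15],"angular":[0,0,0],"jaw":0.2},{"translation":[0,0,-30],"angular":[0,0,0],"jaw":0.2}]'
```

```text
t: 9.5
ee_pos: [440.3, 162.5, 41.9]
orientation: [-1.802, -2.573, 0.0]
ft_force: [-0.1, 1.1, -0.5]
width: 38.6
grasp_force: 30.0
```

```bash
python3 -m creep '[{"translation":[-15,0,-25],"angular":[0,0,0.03],"jaw":0.2},{"translation":[-55,2,-39],"angular":[0,0,0.1],"jaw":0.2},{"translation":[-105,3,-39],"angular":[0,0,0.18],"jaw":0.2},{"translation":[-160,5,-39],"angular":[0,0,0.27],"jaw":0.2},{"translation":[-215,7,-39],"angular":[0,0,0.36],"jaw":0.2},{"translation":[-270,9,-39],"angular":[0,0,0.45],"jaw":0.2},{"translation":[-325,10,-39],"angular":[0,0,0.54],"jaw":0.2},{"translation":[-375,12,-39],"angular":[0,0,0.62],"jaw":0.2}]'; python3 -c "
from h import *
a=1.92-.62;c,s=np.cos(1.92),np.sin(1.92)
p=[440.4-375*c+12*s,162.6-375*s-12*c,80,a];print(p)
go(p,602,-241,18,1.23)"
```

```text
t: 10.5
ee_pos: [580.6, -187.9, 81.4]
orientation: [2.504, 1.896, 0.001]
ft_force: [0.5, -0.1, -0.6]
width: 38.6
grasp_force: 30.0
[np.float64(579.9818648658107), np.float64(-185.66125681818608), 80, 1.2999999999999998]
shift [-47.4  36.   62. ] turn z 0.07
```

```bash
python3 -m creep '[{"translation":[-24,18,0],"angular":[0,0,0.04],"jaw":0.2},{"translation":[-47.4,36,0],"angular":[0,0,0.07],"jaw":0.2},{"translation":[-47.4,36,0],"angular":[0,0,0.07],"jaw":0.2},{"translation":[-47.4,36,0],"angular":[0,0,0.07],"jaw":0.2},{"translation":[-47.4,36,25],"angular":[0,0,0.07],"jaw":0.2},{"translation":[-47.4,36,48],"angular":[0,0,0.07],"jaw":0.2},{"translation":[-47.4,36,58],"angular":[0,0,0.07],"jaw":0.2},{"translation":[-47.4,36,63],"angular":[0,0,0.07],"jaw":0.2}]'
```

```text
t: 11.5
ee_pos: [601.5, -240.6, 16.2]
orientation: [-2.565, -1.812, 0.001]
ft_force: [0.0, -0.4, 0.2]
width: 38.9
grasp_force: 30.0
```

```bash
python3 -m creep '[{"translation":[0,0,0],"angular":[0,0,0],"jaw":0.2},{"translation":[0,0,0],"angular":[0,0,0],"jaw":0.2},{"translation":[0,0,0],"angular":[0,0,0],"jaw":0.7},{"translation":[0,0,0],"angular":[0,0,0],"jaw":0.7},{"translation":[0,0,0],"angular":[0,0,0],"jaw":0.7},{"translation":[0,0,-15],"angular":[0,0,0],"jaw":0.7},{"translation":[0,0,-45],"angular":[0,0,0],"jaw":0.7},{"translation":[0,0,-83],"angular":[0,0,0],"jaw":0.7}]'; python3 -c "
from h import *
go([602,-241,100,1.23],416,-153,100,1.23)"
```

```text
t: 12.5
ee_pos: [601.5, -240.9, 101.1]
orientation: [-2.565, -1.812, 0.001]
ft_force: [-0.4, -0.1, 0.1]
width: 61.1
grasp_force: 0.0
shift [  20.8 -204.7    0. ] turn z 0.0
```

```bash
python3 -m creep '[{"translation":[2,-20,0],"angular":[0,0,0],"jaw":0.6},{"translation":[7,-70,0],"angular":[0,0,0],"jaw":0.6},{"translation":[13,-125,0],"angular":[0,0,0],"jaw":0.6},{"translation":[18,-175,0],"angular":[0,0,0],"jaw":0.6},{"translation":[20.8,-204.7,0],"angular":[0,0,0],"jaw":0.6},{"translation":[20.8,-204.7,0],"angular":[0,0,0],"jaw":0.6},{"translation":[20.8,-204.7,15],"angular":[0,0,0],"jaw":0.6},{"translation":[20.8,-204.7,40],"angular":[0,0,0],"jaw":0.6}]'
python3 -m creep '[{"translation":[0,0,25],"angular":[0,0,0],"jaw":0.6},{"translation":[0,0,42],"angular":[0,0,0],"jaw":0.6},{"translation":[0,0,47],"angular":[0,0,0],"jaw":0.6},{"translation":[0,0,47],"angular":[0,0,0],"jaw":0.6},{"translation":[0,0,47],"angular":[0,0,0],"jaw":0.1},{"translation":[0,0,47],"angular":[0,0,0],"jaw":0.1},{"translation":[0,0,47],"angular":[0,0,0],"jaw":0.1},{"translation":[0,0,47],"angular":[0,0,0],"jaw":0.1}]'
python3 -c "
from h import *
go([416,-153,13,1.23],591,215,80,1.92)"
```

```text
t: 13.5
ee_pos: [418.5, -154.1, 59.8]
orientation: [2.563, 1.81, 0.004]
ft_force: [0.0, 0.2, -0.4]
width: 52.4
grasp_force: 0.0
t: 14.5
ee_pos: [416.0, -153.1, 13.3]
orientation: [2.566, 1.812, 0.0]
ft_force: [-0.5, 0.5, 3.6]
width: 19.4
grasp_force: 30.0
shift [405.3  41.9 -67. ] turn z -0.69
```

```bash
python3 -m creep '[{"translation":[0,0,0],"angular":[0,0,0],"jaw":0.1},{"translation":[0,0,-20],"angular":[0,0,0],"jaw":0.1},{"translation":[10,1,-50],"angular":[0,0,0],"jaw":0.1},{"translation":[45,5,-67],"angular":[0,0,-0.07],"jaw":0.1},{"translation":[90,9,-67],"angular":[0,0,-0.15],"jaw":0.1},{"translation":[135,14,-67],"angular":[0,0,-0.23],"jaw":0.1},{"translation":[180,19,-67],"angular":[0,0,-0.31],"jaw":0.1},{"translation":[225,23,-67],"angular":[0,0,-0.39],"jaw":0.1}]'
python3 -c "
from h import *
a=1.23;c,s=np.cos(a),np.sin(a)
p=[416+225*c+23*s,-153+225*s-23*c,80,a+.39];print(p)
go(p,591,215,80,1.92)"
```

```text
t: 15.5
ee_pos: [513.2, 52.8, 79.8]
orientation: [-2.163, -2.278, 0.0]
ft_force: [0.6, -0.8, -1.5]
width: 19.0
grasp_force: 30.0
[np.float64(512.880731047442), np.float64(51.372512710768376), 80, 1.62]
shift [159.6  86.1   0. ] turn z -0.3
```

```bash
python3 -m creep '[{"translation":[40,22,0],"angular":[0,0,-0.08],"jaw":0.1},{"translation":[80,43,0],"angular":[0,0,-0.16],"jaw":0.1},{"translation":[120,65,0],"angular":[0,0,-0.24],"jaw":0.1},{"translation":[150,81,0],"angular":[0,0,-0.3],"jaw":0.1},{"translation":[159.6,86.1,0],"angular":[0,0,-0.3],"jaw":0.1},{"translation":[159.6,86.1,0],"angular":[0,0,-0.3],"jaw":0.1},{"translation":[159.6,86.1,15],"angular":[0,0,-0.3],"jaw":0.1},{"translation":[159.6,86.1,35],"angular":[0,0,-0.3],"jaw":0.1}]'
python3 -m creep '[{"translation":[0,0,15],"angular":[0,0,0],"jaw":0.1},{"translation":[0,0,24],"angular":[0,0,0],"jaw":0.1},{"translation":[0,0,27],"angular":[0,0,0],"jaw":0.1},{"translation":[0,0,27],"angular":[0,0,0],"jaw":0.1},{"translation":[0,0,27],"angular":[0,0,0],"jaw":0.1},{"translation":[0,0,27],"angular":[0,0,0],"jaw":0.1},{"translation":[0,0,27],"angular":[0,0,0],"jaw":0.1},{"translation":[0,0,27],"angular":[0,0,0],"jaw":0.1}]'
```

```text
t: 16.5
ee_pos: [590.6, 213.9, 44.0]
orientation: [-1.804, -2.572, 0.0]
ft_force: [-0.3, -0.5, -0.3]
width: 19.4
grasp_force: 30.0
t: 17.5
ee_pos: [591.2, 215.1, 18.1]
orientation: [1.802, 2.573, 0.001]
ft_force: [-0.5, 0.4, 0.3]
width: 19.1
grasp_force: 30.0
```

```bash
python3 -m creep '[{"translation":[0,0,0],"angular":[0,0,0],"jaw":0.5},{"translation":[0,0,0],"angular":[0,0,0],"jaw":0.5},{"translation":[0,0,0],"angular":[0,0,0],"jaw":0.5},{"translation":[0,0,0],"angular":[0,0,0],"jaw":0.5},{"translation":[0,0,-20],"angular":[0,0,0],"jaw":0.5},{"translation":[0,0,-50],"angular":[0,0,0],"jaw":0.5},{"translation":[0,0,-82],"angular":[0,0,0],"jaw":0.5},{"translation":[0,0,-82],"angular":[0,0,0],"jaw":0.5}]'; python3 -c "
from h import *
go([591,215,100,1.92],372.1,279.8,100,1.69)"
```

```text
t: 18.5
ee_pos: [593.2, 215.7, 103.9]
orientation: [1.8, 2.57, 0.008]
ft_force: [0.3, 0.2, 0.0]
width: 43.9
grasp_force: 0.0
shift [ 135.8 -183.5    0. ] turn z 0.23
```

Next comes tenon_b, with the tip at z = 4.

```bash
python3 -m creep '[{"translation":[15,-20,0],"angular":[0,0,0.03],"jaw":0.6},{"translation":[45,-61,0],"angular":[0,0,0.1],"jaw":0.6},{"translation":[80,-108,0],"angular":[0,0,0.17],"jaw":0.6},{"translation":[115,-155,0],"angular":[0,0,0.23],"jaw":0.6},{"translation":[135.8,-183.5,0],"angular":[0,0,0.23],"jaw":0.6},{"translation":[135.8,-183.5,0],"angular":[0,0,0.23],"jaw":0.6},{"translation":[135.8,-183.5,15],"angular":[0,0,0.23],"jaw":0.6},{"translation":[135.8,-183.5,45],"angular":[0,0,0.23],"jaw":0.6}]'
python3 -m creep '[{"translation":[0,0,25],"angular":[0,0,0],"jaw":0.6},{"translation":[0,0,45],"angular":[0,0,0],"jaw":0.6},{"translation":[0,0,51],"angular":[0,0,0],"jaw":0.6},{"translation":[0,0,51],"angular":[0,0,0],"jaw":0.6},{"translation":[0,0,51],"angular":[0,0,0],"jaw":0.1},{"translation":[0,0,51],"angular":[0,0,0],"jaw":0.1},{"translation":[0,0,51],"angular":[0,0,0],"jaw":0.1},{"translation":[0,0,51],"angular":[0,0,0],"jaw":0.1}]'
python3 -c "
from h import *
u=np.array([np.cos(1.303),np.sin(1.303)]);c=np.array([589.7,-5.3])
print(c+45*u,c-45*u)
go([372.1,279.8,4,1.69],*(c+45*u),74,1.303)"
```

```text
t: 19.5
ee_pos: [374.3, 280.4, 54.6]
orientation: [2.086, 2.348, 0.006]
ft_force: [0.2, -0.2, -0.6]
width: 52.6
grasp_force: 0.0
t: 20.5
ee_pos: [372.3, 280.0, 4.4]
orientation: [2.085, 2.35, 0.001]
ft_force: [-1.3, -0.4, 4.7]
width: 23.9
grasp_force: 30.0
[601.60731296  38.09603551] [577.79268704 -48.69603551]
shift [-267.3  199.1  -70. ] turn z 0.387
```

```bash
python3 -m creep '[{"translation":[0,0,-20],"angular":[0,0,0],"jaw":0.1},{"translation":[-10,8,-50],"angular":[0,0,0],"jaw":0.1},{"translation":[-45,33,-70],"angular":[0,0,0.06],"jaw":0.1},{"translation":[-90,67,-70],"angular":[0,0,0.13],"jaw":0.1},{"translation":[-135,100,-70],"angular":[0,0,0.2],"jaw":0.1},{"translation":[-180,134,-70],"angular":[0,0,0.27],"jaw":0.1},{"translation":[-225,167,-70],"angular":[0,0,0.34],"jaw":0.1},{"translation":[-267.3,199.1,-70],"angular":[0,0,0.387],"jaw":0.1}]'
python3 -m creep '[{"translation":[0,0,0],"angular":[0,0,0],"jaw":0.1},{"translation":[0,0,0],"angular":[0,0,0],"jaw":0.1},{"translation":[0,0,15],"angular":[0,0,0],"jaw":0.1},{"translation":[0,0,40],"angular":[0,0,0],"jaw":0.1},{"translation":[0,0,57],"angular":[0,0,0],"jaw":0.1},{"translation":[0,0,64],"angular":[0,0,0],"jaw":0.1},{"translation":[0,0,64.5],"angular":[0,0,0],"jaw":0.1},{"translation":[0,0,64.5],"angular":[0,0,0],"jaw":0.1}]'
```

```text
t: 21.5
ee_pos: [602.6, 36.4, 74.0]
orientation: [-2.5, -1.902, -0.0]
ft_force: [0.6, 0.3, -0.8]
width: 23.8
grasp_force: 30.0
t: 22.5
ee_pos: [601.7, 38.3, 9.6]
orientation: [2.498, 1.905, 0.0]
ft_force: [0.4, -1.2, -0.1]
width: 23.7
grasp_force: 30.0
```

```bash
python3 -m creep '[{"translation":[0,0,0],"angular":[0,0,0],"jaw":0.45},{"translation":[0,0,0],"angular":[0,0,0],"jaw":0.45},{"translation":[0,0,0],"angular":[0,0,0],"jaw":0.45},{"translation":[0,0,0],"angular":[0,0,0],"jaw":0.45},{"translation":[0,0,-20],"angular":[0,0,0],"jaw":0.45},{"translation":[0,0,-50],"angular":[0,0,0],"jaw":0.45},{"translation":[0,0,-90.5],"angular":[0,0,0],"jaw":0.45},{"translation":[0,0,-90.5],"angular":[0,0,0],"jaw":0.45}]'; python3 -c "
from h import *
go([601.6,38.1,100,1.303],459.7,-18.6,100,2.547)"
```

```text
t: 23.5
ee_pos: [604.3, 38.2, 104.4]
orientation: [2.495, 1.902, 0.01]
ft_force: [0.9, 0.1, 0.1]
width: 39.2
grasp_force: 0.0
shift [ -92.2 -121.8    0. ] turn z -1.244
```

```bash
python3 -m creep '[{"translation":[-10,-13,0],"angular":[0,0,-0.15],"jaw":0.6},{"translation":[-30,-40,0],"angular":[0,0,-0.32],"jaw":0.6},{"translation":[-55,-73,0],"angular":[0,0,-0.49],"jaw":0.6},{"translation":[-80,-106,0],"angular":[0,0,-0.66],"jaw":0.6},{"translation":[-92.2,-121.8,0],"angular":[0,0,-0.83],"jaw":0.6},{"translation":[-92.2,-121.8,0],"angular":[0,0,-1.0],"jaw":0.6},{"translation":[-92.2,-121.8,0],"angular":[0,0,-1.17],"jaw":0.6},{"translation":[-92.2,-121.8,0],"angular":[0,0,-1.244],"jaw":0.6}]'
python3 -m creep '[{"translation":[0,0,0],"angular":[0,0,0],"jaw":0.6},{"translation":[0,0,20],"angular":[0,0,0],"jaw":0.6},{"translation":[0,0,50],"angular":[0,0,0],"jaw":0.6},{"translation":[0,0,80],"angular":[0,0,0],"jaw":0.6},{"translation":[0,0,94],"angular":[0,0,0],"jaw":0.6},{"translation":[0,0,96],"angular":[0,0,0],"jaw":0.6},{"translation":[0,0,96],"angular":[0,0,0],"jaw":0.6},{"translation":[0,0,96],"angular":[0,0,0],"jaw":0.6}]'
python3 -m creep '[{"translation":[0,0,0],"angular":[0,0,0],"jaw":0.1},{"translation":[0,0,0],"angular":[0,0,0],"jaw":0.1},{"translation":[0,0,0],"angular":[0,0,0],"jaw":0.1},{"translation":[0,0,0],"angular":[0,0,0],"jaw":0.1},{"translation":[0,0,0],"angular":[0,0,0],"jaw":0.1},{"translation":[0,0,-20],"angular":[0,0,0],"jaw":0.1},{"translation":[0,0,-50],"angular":[0,0,0],"jaw":0.1},{"translation":[0,0,-70],"angular":[0,0,0],"jaw":0.1}]'
python3 -c "
from h import *
go([459.7,-18.6,74,2.547],577.8,-48.7,74,1.303)"
```

```text
t: 24.5
ee_pos: [459.2, -18.6, 99.9]
orientation: [-0.915, -3.005, 0.0]
ft_force: [-0.9, -0.3, 0.2]
width: 52.6
grasp_force: 0.0
t: 25.5
ee_pos: [460.4, -18.6, 4.8]
orientation: [0.92, 3.002, 0.001]
ft_force: [-0.2, 0.1, 0.3]
width: 52.6
grasp_force: 0.0
t: 26.5
ee_pos: [459.8, -18.6, 74.9]
orientation: [0.92, 3.003, 0.0]
ft_force: [-0.3, -1.0, 0.1]
width: 23.9
grasp_force: 30.0
shift [-114.7   41.2    0. ] turn z 1.244
```

```bash
python3 -m creep '[{"translation":[-10,4,0],"angular":[0,0,0.12],"jaw":0.1},{"translation":[-35,12,0],"angular":[0,0,0.29],"jaw":0.1},{"translation":[-65,23,0],"angular":[0,0,0.46],"jaw":0.1},{"translation":[-95,34,0],"angular":[0,0,0.63],"jaw":0.1},{"translation":[-114.7,41.2,0],"angular":[0,0,0.8],"jaw":0.1},{"translation":[-114.7,41.2,0],"angular":[0,0,0.97],"jaw":0.1},{"translation":[-114.7,41.2,0],"angular":[0,0,1.14],"jaw":0.1},{"translation":[-114.7,41.2,0],"angular":[0,0,1.244],"jaw":0.1}]'
python3 -m creep '[{"translation":[0,0,0],"angular":[0,0,0],"jaw":0.1},{"translation":[0,0,0],"angular":[0,0,0],"jaw":0.1},{"translation":[0,0,15],"angular":[0,0,0],"jaw":0.1},{"translation":[0,0,40],"angular":[0,0,0],"jaw":0.1},{"translation":[0,0,57],"angular":[0,0,0],"jaw":0.1},{"translation":[0,0,64],"angular":[0,0,0],"jaw":0.1},{"translation":[0,0,64.5],"angular":[0,0,0],"jaw":0.1},{"translation":[0,0,64.5],"angular":[0,0,0],"jaw":0.1}]'
```

```text
t: 27.5
ee_pos: [577.5, -48.7, 73.6]
orientation: [-2.502, -1.899, 0.001]
ft_force: [-0.2, -0.4, -0.4]
width: 23.6
grasp_force: 30.0
t: 28.5
ee_pos: [578.1, -48.8, 9.6]
orientation: [2.498, 1.905, 0.001]
ft_force: [0.7, -0.5, -0.5]
width: 23.5
grasp_force: 30.0
```

```bash
python3 -m creep '[{"translation":[0,0,0],"angular":[0,0,0],"jaw":0.45},{"translation":[0,0,0],"angular":[0,0,0],"jaw":0.45},{"translation":[0,0,0],"angular":[0,0,0],"jaw":0.45},{"translation":[0,0,0],"angular":[0,0,0],"jaw":0.45},{"translation":[0,0,-20],"angular":[0,0,0],"jaw":0.45},{"translation":[0,0,-50],"angular":[0,0,0],"jaw":0.45},{"translation":[0,0,-100],"angular":[0,0,0],"jaw":0.45},{"translation":[0,-40,-150],"angular":[0,0,0],"jaw":0.45}]'
python3 -m creep '[{"translation":[0,-50,-30],"angular":[0,0,0],"jaw":0.45},{"translation":[0,-100,-60],"angular":[0,0,0],"jaw":0.45},{"translation":[0,-140,-60],"angular":[0,0,0],"jaw":0.45},{"translation":[0,-140,-60],"angular":[0,0,0],"jaw":0.45},{"translation":[0,-140,-60],"angular":[0,0,0],"jaw":0.45},{"translation":[0,-140,-60],"angular":[0,0,0],"jaw":0.45},{"translation":[0,-140,-60],"angular":[0,0,0],"jaw":0.45},{"translation":[0,-140,-60],"angular":[0,0,0],"jaw":0.45}]'
python3 - <<'E'
from h import *
a=ctrl.get_image("top")[:,:,::-1];b=ctrl.get_image("scene")[:,:,::-1]
A=cv2.resize(a[140:300,80:360],(800,457),interpolation=cv2.INTER_CUBIC);cv2.imwrite("pics/top1.png",A)
cv2.imwrite("pics/scene1.png",cv2.resize(b[150:270,160:400],(800,400),interpolation=cv2.INTER_CUBIC))
E
```

```text
t: 29.5
ee_pos: [542.2, -38.8, 161.4]
orientation: [2.497, 1.902, 0.005]
ft_force: [-1.2, 0.2, 1.0]
width: 39.7
grasp_force: 0.0
t: 30.5
ee_pos: [405.3, -1.4, 218.0]
orientation: [-2.498, -1.904, 0.001]
ft_force: [-1.3, 0.3, 0.1]
width: 39.5
grasp_force: 0.0
```

View pics/top1.png

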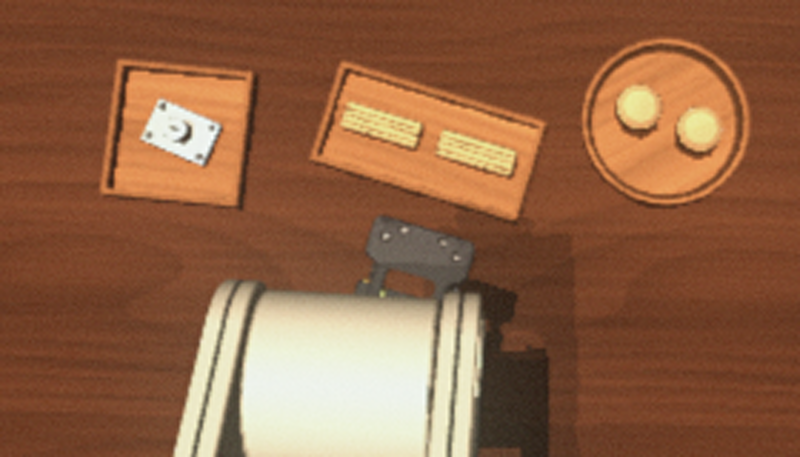

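View pics/scene1.png

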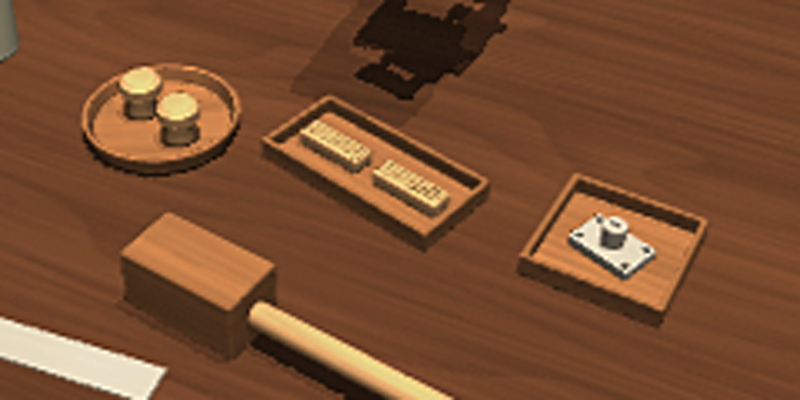

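Both views show the job done. The pulls stand upright in the dish at (638,107) and (698,130) in the top crop. The tenons lie flat in the long tray at (381,125) and (476,152), and the lock is barrel up in the square tray at (180,130). The mallet and bottle look untouched and the arm is clear.

```bash
python3 -c "
from workcell import ctrl
print(ctrl.close_job())"
```

```text
the job is handed in; nothing more can be done
None
```

The job is handed in at about 31 s: both pulls stand upright in the dish, both tenons lie flat in the long tray, and the lock sits barrel up in the square tray, all confirmed in the final pictures, with no verdict returned.

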